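Put the flat tin away under the shelf

TASK

Put the flat grey charcoal tin away lengthwise in the empty low bay of the plywood desk tidy, below its overhanging white shelf: slide it in through the mouth and push it fully home, flat on the bay's floor. Leave the stapler, the block in the other bay and the things on the shelf where they are.

Things in the scene. Friction and masses are not known exactly. Their poses are not given: they have to be found in the camera images.
- tin: flat grey rectangular tin with a dark panel on its lid, closed and rigid, 50 x 110 x 15 mm, 0.06 to 0.13 kg, lying flat on the table to one side of the tidy, its length within 22 degrees of straight ahead. Origin: centre of its underside; y runs along the 110 mm length, z up. Either end may go in first.
- tidy: plywood desk tidy, fixed, turned at most 15 degrees. Origin: centre of its 120 x 168 mm foot, on the table; x points from its front (robot side, x = -60 mm) to its back, y left, z up. In the foot are two low bays side by side, open to the front: the left one (y = +39 mm) holds a sanding block, the right one (y = -39 mm) is empty. The bays' roof ends 46 mm above the table.
- bay_mouth (a point): centre of the empty bay's mouth, on the bay's floor, 6 mm above the table; axes as the tidy's, x into the bay. The bay is 66 mm wide, 30 mm high inside and 112 mm deep to its back stop, so the tin when home ends 2 mm inside the mouth. Walls 12 mm thick with rounded noses.
- shelf_edge (a point): middle of the front edge, underside, of the white shelf board (190 mm wide) that overhangs the mouths by 30 mm; 200 mm above the table, board top 214 mm. An upright gripper cannot get to the mouth. Axes as the tidy's. The tidy's side panels under the shelf begin 30 mm behind the mouths, 72 mm either side of its middle.
- stapler: black desk stapler, 30 x 131 x 41 mm, lying on the table on the other side from the tin; origin: centre of its underside, y along its length. To be left alone.
- sanding_block: brown cork sanding block, 41 x 71 x 21 mm, lying in the left bay; origin: centre of its underside, y along its length. To be left alone.
- medium_jar: amber jar with a yellow-brown cap, 48 mm across and 66 mm tall, standing on the shelf board; origin: centre of its underside. To be left alone.
- blue_tube: blue paint tube, 42 x 120 x 28 mm, lying on the shelf board; origin: centre of its underside, y along its length. To be left alone.
Things that resemble listed ones, but are neither listed nor needed, are in the scene too. There is more than one size of the tin; the one meant has the size given above.

How it is judged:
By the outcome, as a careful person would: the job done as asked, in the order asked, and still so for the second after the job is handed in, with the robot touching nothing.
It also fails if it takes over 50 s, if anything falls off the work surface, if the arm or the gripper's body presses on something with over 40 N, if the wrist force passes 120 N, or if a joint passes its speed limit or range.

ROBOT

A 6-joint arm with a two-finger parallel gripper is mounted at the origin on a cart in front of the work surface, level with it; the furniture and walls round the work are solid. World frame = base frame: x ahead of the robot, y to its left, z up, the work surface at z = 0. Lengths are in mm, angles in rad, forces in N, time in s.
With the tool pointing down it reaches from about 300 to 775 mm from the base axis. Payload 14.6 kg.
Tool frame: the origin (TCP) lies on the centre line of the jaws, within the pads' length; the fingertips stand 8 mm ahead of it and the grasp point (between the pads) lies 11 mm behind it; z points along the fingers, y is the line along which they close (so a half turn about z gives the same grasp; the last joint's range is limited). The gripper opens to 94 mm and grips with 3 to 60 N. Pads are 16 mm wide; open, the fingers measure 119 mm over their backs; the gripper's body (75 mm by 177 mm) begins 78 mm behind the grasp point.
Start: joints at [1.119, 0.3, 1.521, -0, 1.321, -0.067], TCP at [206.452, 509.771, 181.946] pointing down, gripper open.
Joint ranges: [-3.03, 3.03], [-0.79, 2.21], [0.23, 2.52], [-1.04, 4.18], [0, 3.07], [-2.55, 2.55]. Speed limits (rad/s): [2.22, 2.22, 2.57, 3.14, 3.14, 3.14].

INTERFACE

Orientations are given as [roll, pitch, yaw] about the fixed x, y, z axes, in that order (R = Rz(yaw) Ry(pitch) Rx(roll)).
In Python, from cell import manip gives the robot as it stands.
- The arm moves only by the tool jog_arm, never from a script. Its argument "rows" is one flat list of numbers, 7 for each row, row after row: the shift along the world's x, y, z in cm, then the turn, a rotation vector about the world's x, y, z in rad, then the closure, from 0 (fully open) to 1 (shut). In form: [dx, dy, dz, rx, ry, rz, fingers, dx, dy, dz, rx, ry, rz, fingers, ...]. A call has 1 to 20 rows; each row shifts and turns the commanded pose from where the row before left it; what a row does not reach is not made up. A row lasts 1/12 s, in which the tool goes at most 41.7 mm and 7.16 degrees, less where a joint would pass 70% of its speed; a pose out of reach is approached as far as the arm can. A call with a gripper value outside its range is refused whole. The fingers move at their own pace and stop on an object; "newtons" is the grip in N (left out, the last holds). Time passes only in rows, so rows that do not move let the fingers close. It gives the time, the measured TCP pose, the force, the opening and the grip force at its end, in the units of the state.
- manip.read_state(): the state, without advancing time (a new reading comes with each control period).
- manip.camera(name): name is "scene" or "top"; returns (picture, depth): 400x640x3 uint8, blue, green, red; 400x640 float32, mm along the optical axis (not along the pixel's ray), 0 where there is no reading.
- manip.camera_model(name): a dict with "K" (3x3 intrinsics, pixels), "R" (3x3) and "t" (3): a world point X has camera coordinates R X + t. Camera axes: x right, y down, z forward; pixel columns grow to the right and rows downward; lengths in mm; the calibration is good to about 2 mm. A picture is of the moment at which its call begins. camera_model takes no time and is no camera call.
- manip.sign_off(): hands the job in; it is judged then, once.
The state is a dict: "clock": time; "joints": joint angles; "qd": joint speeds; "effort": joint torques, N m; "eef_pos": TCP position; "eef_rot": TCP orientation; "wrist_force": force on the tool from outside, world axes, zero at the start; "moment": the same for the moment, N m; "finger_gap": finger opening in mm; "finger_force": force on a finger pad.
Only numpy, scipy, OpenCV 4.12 (cv2) and the standard library are available. Lean on these libraries where they do the work, as an engineer would, in place of code of your own. Each camera call takes 0.05 s, during which the arm holds its last target. There are 200 camera calls.

## Working session

There is one attempt and no reset: what is moved stays moved. The work goes in short steps, Python scripts to look and compute and a tool call to move; the robot and the scene stay as the last step left them, time stands still between calls to the robot, and variables do not carry over. Pictures are saved under pics/ and viewed, at most 13 in all, crops included, and the job is handed in when it is done.

Besides the shell and the picture viewer there is one more tool, called as name(argument=value, ...), one argument or row to a line, values as JSON. jog_arm: Moves the arm, as the interface text tells. Its arguments: {"type":"object","properties":{"rows":{"type":"array"},"newtons":{"type":"number"}},"required":["rows"]}

```bash
ls; mkdir -p pics
cat > h.py <<'E'
import numpy as np,cv2
from cell import manip
def cap(n):
    im,d=manip.camera(n);m=manip.camera_model(n);return im,d,{k:np.array(v,float) for k,v in m.items()}
def pts(d,m):
    v,u=np.mgrid[:d.shape[0],:d.shape[1]]
    c=np.stack([(u-m['K'][0,2])/m['K'][0,0]*d,(v-m['K'][1,2])/m['K'][1,1]*d,d],-1)
    return (c-m['t'])@m['R']
def ray(uv,m,z):
    uv=np.atleast_2d(uv).astype(float)
    r=np.c_[uv,np.ones(len(uv))]@np.linalg.inv(m['K']).T@m['R']
    o=-m['R'].T@m['t']
    return o+r*((z-o[2])/r[:,2:3])
E
python3 - <<'E'
from h import *
for n in("scene","top"):
    im,d,m=cap(n);cv2.imwrite(f'pics/{n}0.png',im);np.savez(f'{n}0.npz',im=im,d=d,**m)
    print(n,m['K'].tolist(),(-m['R'].T@m['t']).round(),m['R'].round(2).tolist())
print(manip.read_state())
E
```

```text
pics
scene [[499.3146652344273, 0.0, 308.7340096901521], [0.0, 499.3146652344273, 200.1289613580648], [0.0, 0.0, 1.0]] [-364. -616.  623.] [[0.56, -0.83, 0.01], [-0.32, -0.23, -0.92], [0.76, 0.52, -0.4]]
top [[393.6884666983049, 0.0, 319.0947453047353], [0.0, 393.6884666983049, 198.43449941453628], [0.0, 0.0, 1.0]] [ 243.  -47. 1111.] [[0.17, -0.99, -0.0], [-0.94, -0.16, -0.3], [0.29, 0.05, -0.95]]
{'clock': 0.1, 'joints': array([ 1.11943655e+00,  3.00415141e-01,  1.52151638e+00, -4.50836447e-05,
        1.32072057e+00, -6.66034391e-02]), 'qd': array([-0.00097275, -0.00165969, -0.00265273,  0.00032639, -0.00035139,
       -0.00043752]), 'effort': array([-4.51261394e-04, -5.32649696e+01, -3.53285372e+01,  7.09011080e-02,
        2.35970237e-02, -5.02323883e-05]), 'eef_pos': array([206.3333069 , 509.5426397 , 181.44441492]), 'eef_rot': array([-3.14053266e+00, -2.69375643e-05,  2.75684748e+00]), 'wrist_force': array([-0.18396815,  0.31903233,  0.15259829]), 'moment': array([ 0.01915256, -0.04291446, -0.04953433]), 'finger_force': 0.0, 'finger_gap': 93.82584049754587}
```

View pics/scene0.png

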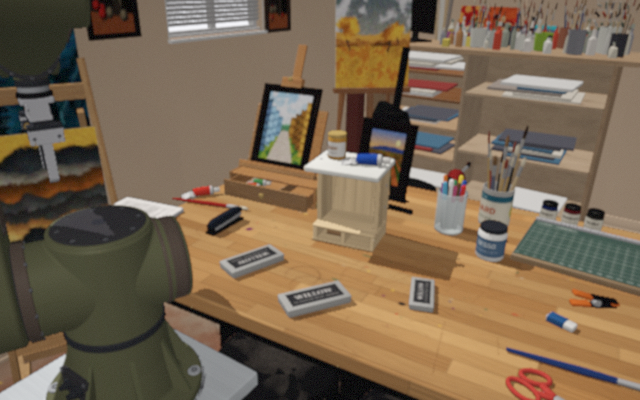

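View pics/top0.png

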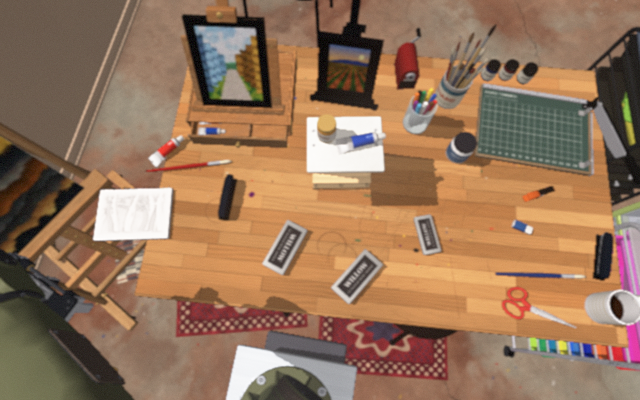

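The scene view shows three grey tins at (252,261), (315,298) and (422,294); in the top view they are at (286,247), (357,277) and (428,234). The tidy is at scene (350,200) and top (344,145). Staplers are at top (227,197) and (603,255). The candidates for the tin are these three, so I measure their sizes next. The right-hand small one (428,234) looks like the one meant.

```bash
cat > meas.py <<'E'
from h import *
def load(n):
    z=np.load(f'{n}0.npz');return z['im'],z['d'],{k:z[k] for k in 'KRt'}
for n,seeds in (('top',[(286,247),(357,277),(428,234)]),('scene',[(252,261),(315,298),(422,294)])):
    im,d,m=load(n);P=pts(d,m);hsv=cv2.cvtColor(im,cv2.COLOR_BGR2HSV)
    mask=((hsv[...,1]<75)).astype(np.uint8)*255
    mask=cv2.morphologyEx(mask,cv2.MORPH_CLOSE,np.ones((3,3)))
    k,lab,st,_=cv2.connectedComponentsWithStats(mask)
    for s in seeds:
        w=lab[s[1]-6:s[1]+7,s[0]-6:s[0]+7];w=w[w>0];l=np.bincount(w).argmax()
        M=(lab==l);c=max(cv2.findContours(M.astype(np.uint8),0,2)[0],key=cv2.contourArea)[:,0]
        # top-surface pixels by depth
        h=P[M][:,2]
        W=ray(c,m,15)
        r=cv2.minAreaRect(W[:,:2].astype(np.float32))
        T=P[M&(P[...,2]>8)&(P[...,2]<30)]
        r2=cv2.minAreaRect(T[:,:2].astype(np.float32)) if len(T)>5 else None
        print(n,s,M.sum(),'z',np.percentile(h,[10,50,90]).round(1),np.round(np.r_[r[0],r[1],r[2]],1),'depth',None if r2 is None else np.round(np.r_[r2[0],r2[1],r2[2]],1))
    # shelf
    M=(P[...,2]>205)&(P[...,2]<222)&(hsv[...,1]<60)&(hsv[...,2]>150)
    k,lab,st,_=cv2.connectedComponentsWithStats(M.astype(np.uint8));l=1+st[1:,4].argmax();M=lab==l
    Q=P[M];c=max(cv2.findContours(M.astype(np.uint8),0,2)[0],key=cv2.contourArea)[:,0]
    W=ray(c,m,214);print(n,'shelf',st[l],'z',np.median(Q[:,2]),cv2.minAreaRect(W[:,:2].astype(np.float32)),cv2.boxPoints(cv2.minAreaRect(W[:,:2].astype(np.float32))).round(1).tolist())
    Q=P[(P[...,2]>36)&(P[...,2]<56)&(P[...,0]>300)&(P[...,0]<620)&(abs(P[...,1]+0)<200)]
    print('rim z hist',np.histogram(Q[:,2],10))
im,d,m=load('top');a=cv2.resize(im[110:310,250:450],None,fx=2.9,fy=2.9,interpolation=2)
im,d,m=load('scene');b=cv2.resize(im[140:320,240:450],(0,0),fx=1,fy=1)
cv2.imwrite('pics/crop_top.png',a);cv2.imwrite('pics/crop_sc.png',cv2.resize(im[130:320,230:450],None,fx=3,fy=3,interpolation=2))
E
python3 meas.py
```

```text
top (286, 247) 1241 z [15.3 18.1 20.8] [423.9  83.9  68.5 144.8  71.5] depth [424.1  83.5  66.8 144.3  71.6]
top (357, 277) 1325 z [15.4 18.4 21.2] [ 378.  -127.3   68.   146.8   57.2] depth [ 378.6 -127.6   65.8  144.9   57.5]
top (428, 234) 724 z [10.5 14.  16.7] [ 527.4 -305.9  111.4   53.9   20.7] depth [ 528.6 -307.6  110.7   51.8   20.3]
top shelf [ 307  117   78   56 3251] z 213.22648207908787 ((670.072998046875, -36.95756530761719), (150.1567840576172, 190.12777709960938), 9.708608627319336) [[580.0, 44.099998474121094], [612.0999755859375, -143.3000030517578], [760.0999755859375, -118.0], [728.0, 69.4000015258789]]
rim z hist (array([6, 3, 0, 1, 5, 1, 1, 2, 2, 1]), array([40.24704463, 41.09829028, 41.94953593, 42.80078158, 43.65202722,
       44.50327287, 45.35451852, 46.20576417, 47.05700981, 47.90825546,
       48.75950111]))
scene (252, 261) 1197 z [ 5.3 17.  18.9] [423.   78.9  89.9 154.8  71.2] depth [426.1  85.1  71.5 146.7  71.7]
scene (315, 298) 1676 z [ 5.7 17.1 19.1] [ 377.5 -129.9   87.9  152.3   57.9] depth [ 380.4 -126.9   71.3  145.6   57.6]
scene (422, 294) 818 z [ 5.7 13.1 14.7] [ 522.4 -309.4  128.7   52.    21.4] depth [ 529.6 -305.9  113.8   50.1   21.6]
scene shelf [ 304  151   90   30 1207] z 212.57185699997615 ((660.8895263671875, -41.32965087890625), (166.21389770507812, 189.03347778320312), 10.495903968811035) [[562.0, 36.5], [596.4000244140625, -149.39999389648438], [759.7999877929688, -119.0999984741211], [725.4000244140625, 66.69999694824219]]
rim z hist (array([2, 0, 1, 2, 1, 0, 0, 3, 0, 1]), array([36.72800691, 37.51460468, 38.30120245, 39.08780022, 39.87439798,
       40.66099575, 41.44759352, 42.23419129, 43.02078905, 43.80738682,
       44.59398459]))
```

View pics/crop_sc.png

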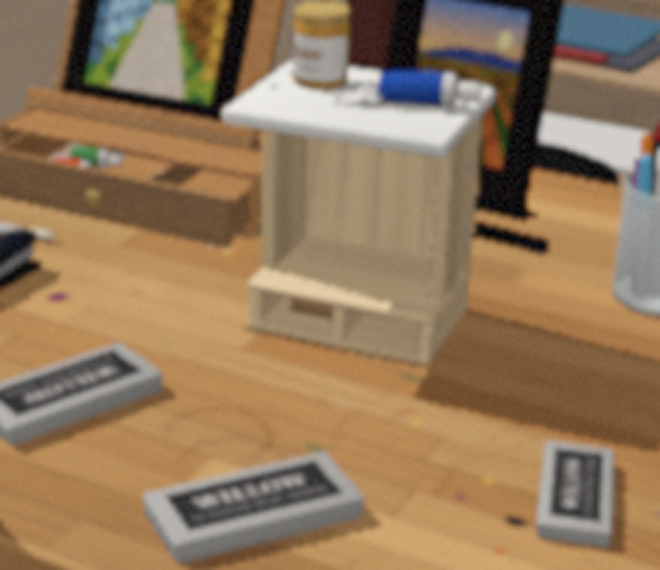

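View pics/crop_top.png

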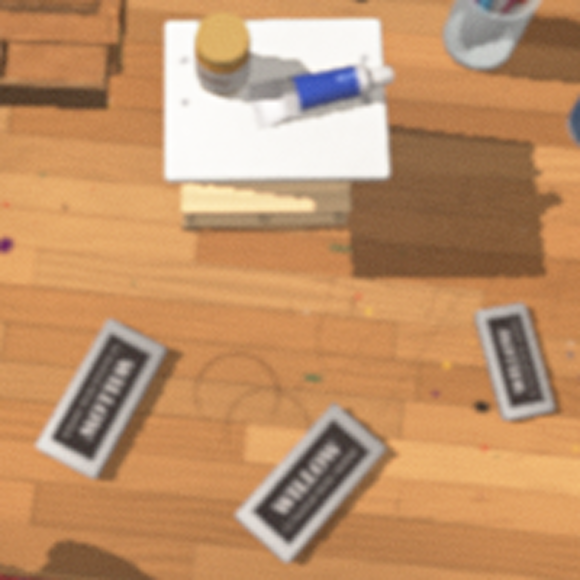

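Both crops agree. The right-hand tin (top 428,234; scene 422,294) measures about 111 x 52 mm with its top at 14 mm, so it is the tin meant. The other two measure 68 x 145 mm. The tidy's front foot corners are at scene (313,238) and (373,251), and at top (313,189) and (370,187). The empty bay is the right one. I now check the mouth position across the two views and whether the wrist can take the tilted pose.

```bash
cat > kin.py <<'E'
from h import *
from scipy.spatial.transform import Rotation as Ro
def wrist(q): # orientation model
    return Ro.from_euler('ZYZYZ',[q[0],q[1]+q[2],q[3],q[4],q[5]+np.pi/2])
def target(yaw,tilt,flip): # tool z forward, tilt below horizontal
    z=np.array([np.cos(tilt)*np.cos(yaw),np.cos(tilt)*np.sin(yaw),-np.sin(tilt)])
    y=flip*np.array([-np.sin(yaw),np.cos(yaw),0]);return Ro.from_matrix(np.c_[np.cross(y,z),y,z])
E
python3 - <<'E'
from kin import *
from meas import load
ms={n:load(n)[2] for n in('scene','top')}
for name,ps,pt,z in(('FL0',(313,238.3),(313.4,189),0),('FR0',(373.3,250.7),(369.7,187.2),0),('FR46',(374.3,239),(370.5,183.5),46),('FL46',(313,225),(312.8,183.5),46)):
    P=[ms[n]['K']@np.c_[ms[n]['R'],ms[n]['t']] for n in('scene','top')]
    X=cv2.triangulatePoints(P[0],P[1],np.array(ps,float).reshape(2,1),np.array(pt,float).reshape(2,1));X=(X[:3]/X[3]).ravel()
    print(name,'tri',X.round(1),'scene',ray(ps,ms['scene'],z)[0].round(1),'top',ray(pt,ms['top'],z)[0].round(1))
yaw=np.deg2rad(9.7);u=np.array([np.cos(yaw),np.sin(yaw)]);v=np.array([-u[1],u[0]])
o=np.array([596,-49.6])+90*u;print('pred FL,FR',o-60*u+84*v,o-60*u-84*v,'mouth',o-60*u-39*v)
st=manip.read_state();q=st['joints'];Rm=Ro.from_euler('xyz',st['eef_rot'])
print('model err',(wrist(q).inv()*Rm).magnitude())
for yaw,q1,nm in((20.7,-.55,'tin'),(9.7,-.15,'mouth')):
  for tilt in (45,55):
    for fl in(1,-1):
      for q23 in(1.7,1.95):
        T=target(np.deg2rad(yaw),np.deg2rad(tilt),fl)
        L=Ro.from_euler('ZY',[q1,q23]).inv()*T
        a=L.as_euler('ZYZ');print(nm,tilt,fl,q23,(a-[0,0,np.pi/2]).round(2))
E
```

```text
top (286, 247) 1241 z [15.3 18.1 20.8] [423.9  83.9  68.5 144.8  71.5] depth [424.1  83.5  66.8 144.3  71.6]
top (357, 277) 1325 z [15.4 18.4 21.2] [ 378.  -127.3   68.   146.8   57.2] depth [ 378.6 -127.6   65.8  144.9   57.5]
top (428, 234) 724 z [10.5 14.  16.7] [ 527.4 -305.9  111.4   53.9   20.7] depth [ 528.6 -307.6  110.7   51.8   20.3]
top shelf [ 307  117   78   56 3251] z 213.22648207908787 ((670.072998046875, -36.95756530761719), (150.1567840576172, 190.12777709960938), 9.708608627319336) [[580.0, 44.099998474121094], [612.0999755859375, -143.3000030517578], [760.0999755859375, -118.0], [728.0, 69.4000015258789]]
rim z hist (array([6, 3, 0, 1, 5, 1, 1, 2, 2, 1]), array([40.24704463, 41.09829028, 41.94953593, 42.80078158, 43.65202722,
       44.50327287, 45.35451852, 46.20576417, 47.05700981, 47.90825546,
       48.75950111]))
scene (252, 261) 1197 z [ 5.3 17.  18.9] [423.   78.9  89.9 154.8  71.2] depth [426.1  85.1  71.5 146.7  71.7]
scene (315, 298) 1676 z [ 5.7 17.1 19.1] [ 377.5 -129.9   87.9  152.3   57.9] depth [ 380.4 -126.9   71.3  145.6   57.6]
scene (422, 294) 81
[... 823 characters left out ...]
 [ 632.3 -136.6   46. ] top [ 639.4 -126.3   46. ]
FL46 tri [614.2  35.2  42.7] scene [609.9  30.6  46. ] top [611.5  36.8  46. ]
pred FL,FR [611.41799619  38.25377279] [ 639.72421196 -127.34441002] mouth [632.14218988 -82.98775391]Traceback (most recent call last):
  File "<stdin>", line 11, in <module>
  File "kin.py", line 4, in wrist
    return Ro.from_euler('ZYZYZ',[q[0],q[1]+q[2],q[3],q[4],q[5]+np.pi/2])
           ~~~~~~~~~~~~~^^^^^^^^^^^^^^^^^^^^^^^^^^^^^^^^^^^^^^^^^^^^^^^^^
  File "scipy/spatial/transform/_rotation.pyx", line 1413, in scipy.spatial.transform._rotation.Rotation.from_euler
ValueError: Expected axis specification to be a non-empty string of upto 3 characters, got ZYZYZ
```

```bash
sed -i "s/return Ro.from_euler('ZYZYZ'.*/return Ro.from_euler('ZYZ',[q[0],q[1]+q[2],q[3]])*Ro.from_euler('YZ',[q[4],q[5]+np.pi\/2])/" kin.py
python3 - <<'E'
from kin import *
st=manip.read_state();q=st['joints'];Rm=Ro.from_euler('xyz',st['eef_rot'])
print('model err',(wrist(q).inv()*Rm).magnitude())
for yaw,q1,nm in((20.7,-.55,'tin'),(9.7,-.15,'mouth')):
  for tilt in (45,55):
    for fl in(1,-1):
      for q23 in(1.7,1.95):
        T=target(np.deg2rad(yaw),np.deg2rad(tilt),fl)
        L=Ro.from_euler('ZY',[q1,q23]).inv()*T
        a=L.as_euler('ZYZ');print(nm,tilt,fl,q23,(a-[0,0,np.pi/2]).round(2),((Rm.inv()*T).magnitude()).round(2))
for fl in (1,-1):
  # staged: first in-place turn (world rotvec) from the current orientation to each target
  for yaw in (20.7,9.7):
    print(fl,yaw,(target(np.deg2rad(yaw),np.deg2rad(45),fl)*Rm.inv()).as_rotvec().round(3), target(np.deg2rad(yaw),np.deg2rad(45),fl).as_euler('xyz').round(3))
E
```

```text
model err 5.974484359500912e-16Traceback (most recent call last):
  File "<stdin>", line 10, in <module>
AttributeError: 'float' object has no attribute 'round'
```

Run:
```python
from kin import *
st=manip.read_state();Rm=Ro.from_euler('xyz',st['eef_rot'])
for yaw,q1,nm in((20.7,-.55,'tin'),(9.7,-.15,'mouth')):
  for tilt in (45,55):
    for fl in(1,-1):
      for q23 in(1.7,1.95):
        T=target(np.deg2rad(yaw),np.deg2rad(tilt),fl)
        L=Ro.from_euler('ZY',[q1,q23]).inv()*T
        a=L.as_euler('ZYZ');print(nm,tilt,fl,q23,(a-[0,0,np.pi/2]).round(2))
for fl in (1,-1):
  for yaw in (20.7,9.7):
    print(fl,yaw,(target(np.deg2rad(yaw),np.deg2rad(45),fl)*Rm.inv()).as_rotvec().round(3))
```

```text
tin 45 1 1.7 [ 0.71  1.02 -2.73]
tin 45 1 1.95 [ 0.84  0.84 -2.95]
tin 45 -1 1.7 [0.71 1.02 0.41]
tin 45 -1 1.95 [0.84 0.84 0.19]
tin 55 1 1.7 [ 0.53  1.1  -2.65]
tin 55 1 1.95 [ 0.62  0.89 -2.81]
tin 55 -1 1.7 [0.53 1.1  0.5 ]
tin 55 -1 1.95 [0.62 0.89 0.33]
mouth 45 1 1.7 [ 0.35  0.71 -2.07]
mouth 45 1 1.95 [ 0.5   0.48 -2.25]
mouth 45 -1 1.7 [0.35 0.71 1.07]
mouth 45 -1 1.95 [0.5  0.48 0.89]
mouth 55 1 1.7 [ 0.24  0.87 -1.99]
mouth 55 1 1.95 [ 0.31  0.63 -2.09]
mouth 55 -1 1.7 [0.24 0.87 1.15]
mouth 55 -1 1.95 [0.31 0.63 1.05]
1 20.7 [-0.008 -0.803  0.707]
1 9.7 [-0.084 -0.791  0.525]
-1 20.7 [ 0.998 -0.013 -2.243]
-1 9.7 [ 1.034 -0.113 -2.417]
```

jog_arm(
  rows=[1.2, -3.45, 0, 0.0416, -0.0005, -0.0935, 0, 1.2, -3.45, 0, 0.0416, -0.0005, -0.0935, 0, 1.2, -3.45, 0, 0.0416, -0.0005, -0.0935, 0, 1.2, -3.45, 0, 0.0416, -0.0005, -0.0935, 0, 1.2, -3.45, 0, 0.0416, -0.0005, -0.0935, 0, 1.2, -3.45, 0, 0.0416, -0.0005, -0.0935, 0, 1.2, -3.45, 0, 0.0416, -0.0005, -0.0935, 0, 1.2, -3.45, 0, 0.0416, -0.0005, -0.0935, 0, 1.2, -3.45, 0, 0.0416, -0.0005, -0.0935, 0, 1.2, -3.45, 0, 0.0416, -0.0005, -0.0935, 0, 1.2, -3.45, 0, 0.0416, -0.0005, -0.0935, 0, 1.2, -3.45, 0, 0.0416, -0.0005, -0.0935, 0],
  newtons=30,
)

```text
clock: 1.1
eef_pos: [346.3, 108.1, 182.1]
eef_rot: [2.853, -0.363, 1.701]
wrist_force: [1.0, 0.0, 0.4]
finger_gap: 93.7
finger_force: 0.0
```

```bash
cat > go.py <<'E'
from kin import *
import sys
def go(x,y,z,yaw,tilt=45):
    s=manip.read_state();R=Ro.from_euler('xyz',s['eef_rot'])
    T=target(np.deg2rad(yaw),np.deg2rad(tilt),-1)
    print('t',round(s['clock'],2),'pos',s['eef_pos'].round(1),'q',s['joints'].round(2),'F',s['wrist_force'].round(1),'gap',round(s['finger_gap'],1),'gf',round(s['finger_force'],1))
    print('to go cm',((np.array([x,y,z])-s['eef_pos'])/10).round(2),'rot',(T*R.inv()).as_rotvec().round(4))
if __name__=='__main__': go(*map(float,sys.argv[1:]))
E
python3 go.py 495 -319 110 20.7
```

```text
t 1.1 pos [346.3 108.1 182.1] q [-0.14 -0.34  2.22  0.47  1.1  -0.4 ] F [1.  0.  0.4] gap 93.7 gf 0.0
to go cm [ 14.87 -42.71  -7.21] rot [ 0.5135 -0.0059 -1.1545]
```

jog_arm(
  rows=[1.2, -3.45, 0, 0.0416, -0.0005, -0.0935, 0, 1.2, -3.45, 0, 0.0416, -0.0005, -0.0935, 0, 1.2, -3.45, -0.6, 0.0416, -0.0005, -0.0935, 0, 1.2, -3.45, -0.6, 0.0416, -0.0005, -0.0935, 0, 1.2, -3.45, -0.6, 0.0416, -0.0005, -0.0935, 0, 1.2, -3.45, -0.6, 0.0416, -0.0005, -0.0935, 0, 1.2, -3.45, -0.6, 0.0416, -0.0005, -0.0935, 0, 1.2, -3.45, -0.6, 0.0416, -0.0005, -0.0935, 0, 1.2, -3.45, -0.6, 0.0416, -0.0005, -0.0935, 0, 1.2, -3.45, -0.6, 0.0416, -0.0005, -0.0935, 0, 1.2, -3.45, -0.6, 0.0416, -0.0005, -0.0935, 0, 1.2, -3.45, -0.6, 0.0416, -0.0005, -0.0935, 0, 0, 0, 0, 0, 0, 0, 0, 0, 0, 0, 0, 0, 0, 0],
)

```text
clock: 2.27
eef_pos: [489.3, -303.3, 120.7]
eef_rot: [3.123, -0.778, 0.415]
wrist_force: [0.1, -0.2, 0.9]
finger_gap: 94.1
finger_force: 0.0
```

```bash
python3 go.py 495 -319 40 20.7
```

```text
t 2.27 pos [ 489.3 -303.3  120.7] q [-0.98  0.34  1.85  0.94  1.02 -0.37] F [ 0.1 -0.2  0.9] gap 94.1 gf 0.0
to go cm [ 0.57 -1.57 -8.07] rot [ 0.0149 -0.0015 -0.0405]
```

jog_arm(
  rows=[0.3, -0.8, -2.0, 0.0075, 0, -0.02, 0, 0.27, -0.77, -2.0, 0.0075, 0, -0.02, 0, 0, 0, -2.0, 0, 0, 0, 0, 0, 0, -2.0, 0, 0, 0, 0, 0, 0, 0, 0, 0, 0, 0, 0, 0, 0, 0, 0, 0, 0],
)

```text
clock: 2.77
eef_pos: [495.3, -317.6, 41.9]
eef_rot: [3.142, -0.784, 0.364]
wrist_force: [0.6, -0.0, 0.0]
finger_gap: 94.2
finger_force: 0.0
```

```bash
python3 go.py 495 -319 14 20.7
python3 - <<'E'
from h import *
a,_,_=cap('scene');b,_,_=cap('top')
cv2.imwrite('pics/a1.png',np.hstack([cv2.resize(a[200:340,320:460],(400,400)),cv2.resize(b[180:300,370:490],(400,400))]))
E
```

```text
t 2.77 pos [ 495.3 -317.6   41.9] q [-0.99  0.5   1.85  1.05  0.92 -0.51] F [ 0.6 -0.   0. ] gap 94.2 gf 0.0
to go cm [-0.03 -0.14 -2.79] rot [ 0.0005 -0.001  -0.0026]
```

View pics/a1.png

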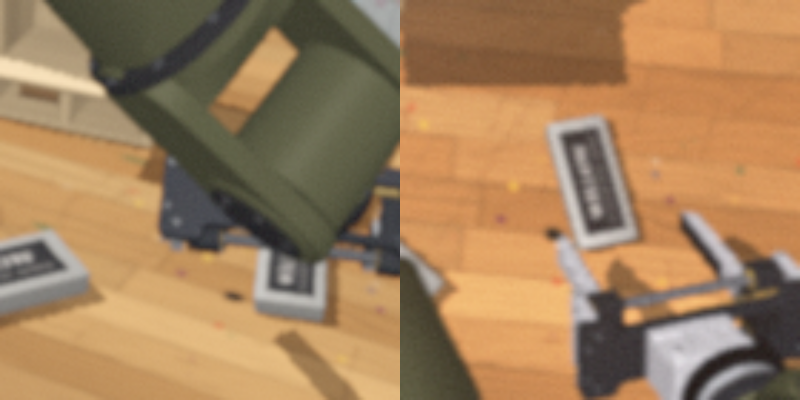

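The view shows the open fingers on both sides of the tin's near end; in the top crop the tips are at (560,240) and (690,215) and the tin end is at about (608,240). Next I go down and close.

jog_arm(
  rows=[0, -0.14, -1.0, 0, 0, 0, 0, 0, 0, -1.0, 0, 0, 0, 0, 0, 0, -0.6, 0, 0, 0, 0, 0, 0, 0, 0, 0, 0, 0, 0, 0, 0, 0, 0, 0, 0],
)

```text
clock: 3.28
eef_pos: [495.3, -319.8, 15.3]
eef_rot: [3.142, -0.784, 0.362]
wrist_force: [-0.2, -0.1, -0.5]
finger_gap: 94.0
finger_force: 0.0
```

```bash
python3 go.py 495 -319 14 20.7
```

```text
t 3.28 pos [ 495.3 -319.8   15.3] q [-0.99  0.55  1.85  1.09  0.89 -0.57] F [-0.2 -0.1 -0.5] gap 94.0 gf 0.0
to go cm [-0.03  0.08 -0.13] rot [ 0.0004 -0.001  -0.0011]
```

jog_arm(
  rows=[0, 0, -0.15, 0, 0, 0, 0.2, 0, 0, 0, 0, 0, 0, 0.3, 0, 0, 0, 0, 0, 0, 0.4, 0, 0, 0, 0, 0, 0, 0.5, 0, 0, 0, 0, 0, 0, 0.6, 0, 0, 0, 0, 0, 0, 0.7, 0, 0, 0, 0, 0, 0, 0.7, 0, 0, 0, 0, 0, 0, 0.7, 0, 0, 0, 0, 0, 0, 0.7, 0, 0, 0, 0, 0, 0, 0.7],
  newtons=30,
)

```text
clock: 4.12
eef_pos: [495.4, -320.0, 14.3]
eef_rot: [3.14, -0.785, 0.364]
wrist_force: [-0.4, 0.9, -0.8]
finger_gap: 31.2
finger_force: 0.0
```

```bash
python3 go.py 495 -319 14 20.7
```

```text
t 4.12 pos [ 495.4 -320.    14.3] q [-0.99  0.56  1.85  1.09  0.89 -0.57] F [-0.4  0.9 -0.8] gap 31.2 gf 0.0
to go cm [-0.04  0.1  -0.03] rot [ 0.0014 -0.0004 -0.0011]
```

```bash
cat > tin.py <<'E'
from h import *
def tin(im,d,m,roi,z=15):
    hsv=cv2.cvtColor(im,cv2.COLOR_BGR2HSV);P=pts(d,m)
    M=((hsv[...,1]<75)&(P[...,2]<z+8)).astype(np.uint8)*255
    x0,y0,x1,y1=roi;k=np.zeros_like(M);k[y0:y1,x0:x1]=M[y0:y1,x0:x1]
    k=cv2.morphologyEx(k,cv2.MORPH_CLOSE,np.ones((3,3)))
    c=max(cv2.findContours(k,0,2)[0],key=cv2.contourArea)[:,0]
    return cv2.minAreaRect(ray(c,m,z)[:,:2].astype(np.float32)),c
E
python3 - <<'E'
from tin import *
a,_,_=cap('scene');b,d,m=cap('top')
print(tin(b,d,m,(405,200,460,260))[0])
K=m['K']@np.c_[m['R'],m['t']]
def pr(X):
    p=K@np.r_[X,1];return p[:2]/p[2]
for X in([495.4,-320,14.3],[476,-326,15],[528,-307,15]):
    p=pr(X);print(p);q=((p-[370,180])*400/120);b=b.copy();cv2.circle(b,tuple(p.round().astype(int)),1,(0,0,255),-1)
cv2.imwrite('pics/a2.png',np.hstack([cv2.resize(a[200:340,320:460],(400,400)),cv2.resize(b[180:300,370:490],(400,400),interpolation=2)]))
E
```

```text
((526.9559326171875, -305.8617858886719), (112.72758483886719, 55.564579010009766), 22.429567337036133)
[430.7842117 245.8556382]
[432.4006421  252.94777141]
[427.25590464 233.81805323]
```

View pics/a2.png

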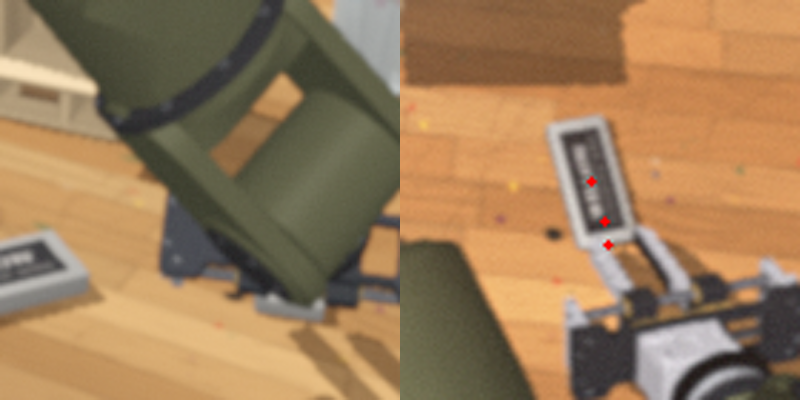

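The view shows the fingers closed to 31 mm just behind the tin's near end; in the top crop the tips are at about (598,248) and (640,235). The tin has not moved. I measure where the tips really are.

Run:
```python
from h import *
b,d,m=cap('top');P=pts(d,m);hsv=cv2.cvtColor(b,cv2.COLOR_BGR2HSV)
s=manip.read_state();R=cv2.Rodrigues(np.zeros(3))[0]
from scipy.spatial.transform import Rotation as Ro
R=Ro.from_euler('xyz',s['eef_rot']);
reg=np.zeros(d.shape,bool);reg[245:275,425:462]=1
Q=P[reg];L=R.inv().apply(Q-s['eef_pos'])
# finger points: stand off the table and off the tin
k=(Q[:,2]>12)&(L[:,2]>-110)&(abs(L[:,0])<30)
for lo in range(-100,30,6):
    j=k&(L[:,2]>=lo)&(L[:,2]<lo+6)
    if j.sum(): print(lo,j.sum(),'y',np.percentile(L[j,1],[0,25,75,100]).round(0),'x',np.percentile(L[j,0],[0,50,100]).round(0),'worldz',np.median(Q[j,2]).round(0))
for v in range(244,266,2): print(v,[f'{P[v,u,2]:.0f}' for u in range(424,460,2)])
```

```text
-100 23 y [-25. -21.  18.  25.] x [-7.  8.  9.] worldz 87.0
-94 24 y [-26. -22.  18.  28.] x [-10.   6.  10.] worldz 83.0
-88 25 y [-26. -24.  18.  27.] x [-12.   7.  11.] worldz 79.0
-82 26 y [-26. -24.  16.  26.] x [-9.  6. 10.] worldz 74.0
-76 20 y [-25. -22.  16.  27.] x [-7.  6. 10.] worldz 69.0
-70 20 y [-26. -19.  19.  27.] x [-8.  7. 10.] worldz 66.0
-64 27 y [-26. -24.  17.  25.] x [-11.   6.  10.] worldz 62.0
-58 22 y [-26. -24.  16.  28.] x [-6.  6. 10.] worldz 57.0
-52 22 y [-25. -18.  19.  26.] x [-10.   7.  10.] worldz 53.0
-46 19 y [-26. -24.  17.  26.] x [-8.  5.  9.] worldz 48.0
-40 19 y [-25. -22.  20.  26.] x [-8.  6.  8.] worldz 44.0
-34 14 y [-23. -19.  17.  23.] x [-5.  7. 10.] worldz 41.0
-28 8 y [-15.  16.  17.  21.] x [-11.   0.   7.] worldz 32.0
-16 20 y [-22.  -0.  14.  20.] x [-15. -11.  -6.] worldz 15.0
-10 35 y [-21.  -7.  11.  21.] x [-11.  -6.   1.] worldz 14.0
-4 34 y [-18.  -9.   9.  23.] x [-6. -1.  4.] worldz 15.0
2 4 y [-16. -16. -12. -10.] x [1. 4. 5.] worldz 15.0
244 ['12', '15', '13', '16', '17', '13', '13', '11', '2', '-3', '-1', '-2', '2', '-
[... 415 characters left out ...]
', '51', '55', '-4', '-0', '3', '3', '1', '-1']
254 ['16', '12', '49', '50', '54', '1', '-1', '-3', '2', '42', '57', '62', '61', '-0', '-2', '-1', '3', '-1']
256 ['-5', '-1', '47', '60', '56', '0', '2', '1', '-0', '3', '50', '63', '68', '68', '-1', '0', '-1', '4']
258 ['3', '-1', '40', '59', '63', '67', '1', '1', '0', '-4', '48', '64', '74', '73', '77', '-0', '-1', '-1']
260 ['-1', '-2', '-2', '53', '66', '73', '72', '1', '2', '-1', '-2', '60', '73', '82', '83', '0', '2', '1']
262 ['2', '0', '6', '53', '68', '78', '74', '-3', '-6', '4', '-2', '-4', '69', '86', '86', '87', '0', '-1']
264 ['2', '-3', '-2', '-0', '63', '80', '84', '85', '-0', '5', '1', '-0', '63', '79', '91', '95', '92', '129']
```

Depth shows the visible tips about 36 mm short of where the reported TCP puts them, at a height of about 35 mm. That fits the empty grasp. I open and measure again before going further.

jog_arm(
  rows=[0, 0, 0, 0, 0, 0, 0.25, 0, 0, 0, 0, 0, 0, 0.25, 0, 0, 0, 0, 0, 0, 0.25, 0, 0, 0, 0, 0, 0, 0.25, 0, 0, 0, 0, 0, 0, 0.25],
)

```text
clock: 4.68
eef_pos: [495.4, -320.0, 14.3]
eef_rot: [3.14, -0.784, 0.364]
wrist_force: [-0.5, 0.2, -0.7]
finger_gap: 58.3
finger_force: 0.0
```

```bash
cat > tips.py <<'E'
from h import *
from scipy.spatial.transform import Rotation as Ro
def tips(n='top'):
    b,d,m=cap(n);P=pts(d,m);s=manip.read_state();R=Ro.from_euler('xyz',s['eef_rot'])
    L=R.inv().apply((P-s['eef_pos']).reshape(-1,3)).reshape(P.shape)
    g=s['finger_gap']/2
    for sg in(1,-1):
        k=(d>0)&(abs(L[...,1]*sg-g-6)<9)&(abs(L[...,0])<13)&(L[...,2]>-110)&(L[...,2]<40)&(P[...,2]>22)
        Q=L[k];print(n,'side',sg,k.sum(),'L z max',np.sort(Q[:,2])[-6:].round(0),'y',np.percentile(Q[:,1],[5,95]).round(0),'world of last',P[k][Q[:,2].argsort()[-4:]].round(0).tolist())
    print(s['eef_pos'].round(1),'gap',s['finger_gap'],s['wrist_force'].round(1))
if __name__=='__main__': tips();tips('scene')
E
python3 tips.py
```

```text
top side 1 158 L z max [-26. -26. -26. -25. -25. -24.] y [30. 41.] world of last [[485.0, -357.0, 28.0], [487.0, -356.0, 29.0], [494.0, -353.0, 36.0], [492.0, -354.0, 33.0]]
top side -1 121 L z max [-33. -32. -32. -31. -30. -26.] y [-41. -30.] world of last [[465.0, -291.0, 41.0], [469.0, -296.0, 42.0], [469.0, -294.0, 42.0], [473.0, -297.0, 37.0]]
[ 495.4 -320.    14.3] gap 61.993740017007994 [-0.3  0.4 -1.1]
scene side 1 4 L z max [-83. -34. -27. -26.] y [33. 36.] world of last [[447.0, -375.0, 67.0], [480.0, -365.0, 32.0], [484.0, -362.0, 28.0], [484.0, -360.0, 27.0]]
scene side -1 1 L z max [-24.] y [-31. -31.] world of last [[464.0, -299.0, 26.0]]
[ 495.4 -320.    14.3] gap 66.77990222937717 [-0.4  0.7 -0.7]
```

Both cameras put the tips at tool z = -27, that is 35 mm behind the figure in the text. I now advance along the tool axis in small steps and watch the force.

jog_arm(
  rows=[0.47, 0.18, -0.5, 0, 0, 0, 0.05, 0.47, 0.18, -0.5, 0, 0, 0, 0.05, 0.47, 0.18, -0.5, 0, 0, 0, 0.05, 0, 0, 0, 0, 0, 0, 0.05],
)

```text
clock: 5.12
eef_pos: [510.0, -313.6, -2.0]
eef_rot: [-3.141, -0.784, 0.363]
wrist_force: [0.1, -0.3, 0.1]
finger_gap: 89.0
finger_force: 0.0
```

```bash
python3 tips.py
```

```text
top side 1 141 L z max [-35. -35. -33. -32. -32. -31.] y [45. 57.] world of last [[512.0, -368.0, 28.0], [513.0, -371.0, 27.0], [512.0, -366.0, 27.0], [512.0, -363.0, 26.0]]
top side -1 105 L z max [-37. -35. -34. -33. -33. -27.] y [-56. -44.] world of last [[476.0, -277.0, 29.0], [473.0, -269.0, 27.0], [476.0, -271.0, 28.0], [481.0, -278.0, 22.0]]
[ 509.7 -313.8   -1.5] gap 89.21345794878324 [ 0.1 -0.3 -0.3]
scene side 1 13 L z max [-86. -85. -78. -76. -63. -47.] y [45. 47.] world of last [[469.0, -379.0, 48.0], [470.0, -377.0, 47.0], [488.0, -370.0, 48.0], [493.0, -368.0, 30.0]]Traceback (most recent call last):
  File "tips.py", line 11, in <module>
    if __name__=='__main__': tips();tips('scene')
                                    ~~~~^^^^^^^^^
  File "tips.py", line 9, in tips
    Q=L[k];print(n,'side',sg,k.sum(),'L z max',np.sort(Q[:,2])[-6:].round(0),'y',np.percentile(Q[:,1],[5,95]).round(0),'world of last',P[k][Q[:,2].argsort()[-4:]].round(0).tolist())
                                                                                 ~~~~~~~~~~~~~^^^^^^^^^^^^^^^
    return _quantile_unchecked(
        a, q, axis, out, overwrite_input, method, keepdims, weights)
    return _ureduce(a,
                    func=_quantile_ureduce_func,
    ...<5 lines>...
                    overwrite_input=overwrite_input,
                    method=method)
    r = func(a, **kwargs)
    result = _quantile(arr,
                       quantiles=q,
    ...<2 lines>...
                       out=out,
                       weights=wgt)
    slices_having_nans = np.isnan(arr[-1, ...])
                                  ~~~^^^^^^^^^
IndexError: index -1 is out of bounds for axis 0 with size 0
```

The TCP now reads -2 mm with no contact, so the offset is real. I go 8 mm further and close.

jog_arm(
  rows=[0.38, 0.14, -0.4, 0, 0, 0, 0.05, 0.38, 0.14, -0.4, 0, 0, 0, 0.05, 0, 0, 0, 0, 0, 0, 0.2, 0, 0, 0, 0, 0, 0, 0.3, 0, 0, 0, 0, 0, 0, 0.4, 0, 0, 0, 0, 0, 0, 0.5, 0, 0, 0, 0, 0, 0, 0.6, 0, 0, 0, 0, 0, 0, 0.7, 0, 0, 0, 0, 0, 0, 0.7, 0, 0, 0, 0, 0, 0, 0.7],
  newtons=30,
)

```text
clock: 6.05
eef_pos: [517.1, -311.9, -8.6]
eef_rot: [3.14, -0.785, 0.363]
wrist_force: [-1.7, 0.6, 1.5]
finger_gap: 50.3
finger_force: 30.0
```

```bash
python3 go.py 495 -319 14 20.7
```

```text
t 6.05 pos [ 517.1 -311.9   -8.6] q [-0.95  0.61  1.83  1.14  0.85 -0.6 ] F [-1.7  0.6  1.5] gap 50.3 gf 30.0
to go cm [-2.21 -0.71  2.26] rot [ 0.0014 -0.0004 -0.001 ]
```

The grip has closed on 50.3 mm, which is the tin's width. I lift, carry it in front of the mouth and turn it to the tidy's heading of 10 degrees.

jog_arm(
  rows=[0, 0, 0.5, 0, 0, 0, 0.7, 0, 0, 1, 0, 0, 0, 0.7, 0, 0, 1.2, 0, 0, 0, 0.7, 0, 0, 1.2, 0, 0, 0, 0.7, -0.3, 0.8, 0.5, 0, 0, -0.01, 0.7, -0.3, 1.6, 0, 0, 0, -0.016, 0.7, 0.2, 2.1, 0, 0, 0, -0.018, 0.7, 0.3, 2.3, 0, 0, 0, -0.02, 0.7, 0.3, 2.3, 0, 0, 0, -0.02, 0.7, 0.3, 2.3, 0, 0, 0, -0.02, 0.7, 0.3, 2.3, 0, 0, 0, -0.02, 0.7, 0.3, 2.3, 0, 0, 0, -0.02, 0.7, 0.3, 2.1, 0, 0, 0, -0.019, 0.7, 0.3, 1.8, 0, 0, 0, -0.014, 0.7, 0.3, 1.2, 0, 0, 0, -0.01, 0.7, 0, 0, 0, 0, 0, 0, 0.7, 0, 0, 0, 0, 0, 0, 0.7],
)

```text
clock: 7.47
eef_pos: [537.5, -100.4, 36.2]
eef_rot: [3.139, -0.786, 0.179]
wrist_force: [0.7, -1.0, -1.3]
finger_gap: 50.2
finger_force: 30.0
```

```bash
python3 go.py 537.5 -101 30 10
python3 - <<'E'
from tin import *
a,_,_=cap('scene');b,d,m=cap('top');np.savez('top1.npz',b=b,d=d)
cv2.imwrite('pics/a3.png',np.hstack([cv2.resize(a[170:310,270:410],(400,400)),cv2.resize(b[120:260,280:420],(400,400))]))
E
```

```text
t 7.47 pos [ 537.5 -100.4   36.2] q [-0.49  0.29  2.21  1.62  0.45 -0.57] F [ 0.7 -1.  -1.3] gap 50.2 gf 30.0
to go cm [ 0.   -0.06 -0.62] rot [ 0.0016  0.0006 -0.0026]
```

View pics/a3.png

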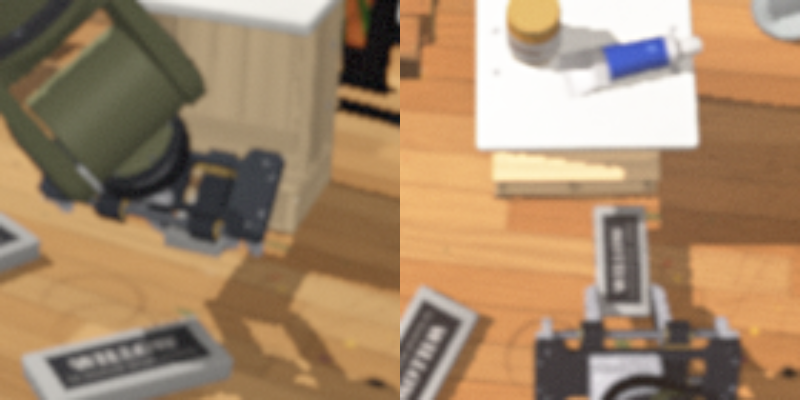

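The view shows the tin held in line ahead of the right bay; in the top crop it is at (622,260) and the tidy's front is at (580,190). I measure the held tin's pose against the mouth.

```bash
cat > held.py <<'E'
from h import *
def held(b,d,m,roi,zlo,zhi):
    P=pts(d,m);x0,y0,x1,y1=roi;M=np.zeros(d.shape,bool);M[y0:y1,x0:x1]=1
    hsv=cv2.cvtColor(b,cv2.COLOR_BGR2HSV);M&=(P[...,2]>zlo)&(P[...,2]<zhi)&(hsv[...,1]<80)
    Q=P[M];A=np.c_[Q[:,:2]-Q[:,:2].mean(0),np.ones(len(Q))];c=np.linalg.lstsq(A,Q[:,2],rcond=None)[0]
    r=cv2.minAreaRect(Q[:,:2].astype(np.float32));print(len(Q),'mean',Q.mean(0).round(1),'slope xy',c[:2].round(3),'rect',r)
    print('corners',cv2.boxPoints(r).round(0).tolist())
E
python3 - <<'E'
from held import *
z=np.load('top1.npz');m={k:np.array(v,float) for k,v in manip.camera_model('top').items()}
held(z['b'],z['d'],m,(346,188,372,222),45,72)
E
```

```text
556 mean [560.1 -98.1  58.5] slope xy [-0.013 -0.009] rect ((561.5072021484375, -99.67306518554688), (87.9831314086914, 67.84488677978516), 9.162384033203125)
corners [[513.0, -73.0], [523.0, -140.0], [610.0, -126.0], [600.0, -59.0]]
```

Run:
```python
from h import *
m={k:np.array(v,float) for k,v in manip.camera_model('top').items()}
z=np.load('top1.npz');b=z['b']
print(ray([(349,192.8),(365,192.8)],m,59.5).round(1), ray([(312.6,187.5),(370.3,186.5)],m,3).round(1))
g=cv2.cvtColor(b,cv2.COLOR_BGR2HSV)[...,1]
for v in(196,200,204,208):
    r=g[v].astype(int);e=[u for u in range(335,380) if (r[u]<80)!=(r[u-1]<80)];print(v,e,ray([(u-.5,v) for u in e],m,59.5)[:,:2].round(1).tolist())
```

```text
[[ 596.7  -69.4   59.5]
 [ 604.3 -113.7   59.5]] [[ 613.8   38.6    3. ]
 [ 645.9 -130.1    3. ]]
196 [348, 366] [[586.6, -66.6], [595.1, -116.3]]
200 [348, 366] [[575.0, -68.4], [583.5, -117.9]]
204 [348, 367] [[563.5, -70.1], [572.4, -122.2]]
208 [348, 367] [[552.0, -71.8], [560.9, -123.8]]
```

The tin is centred on the bay axis to within 1 mm, at 10 degrees and level. I lower it and slide it in.

jog_arm(
  rows=[0, 0, -0.9, 0, 0, 0, 0.7, 0, 0, -1.2, 0, 0, 0, 0.7, 0, 0, -0.9, 0, 0, 0, 0.7, 0, 0, -0.4, 0, 0, 0, 0.7, 0, 0, 0, 0, 0, 0, 0.7, 0.98, 0.17, 0, 0, 0, 0, 0.7, 0.98, 0.17, 0, 0, 0, 0, 0.7, 0.98, 0.17, 0, 0, 0, 0, 0.7, 0.98, 0.17, 0, 0, 0, 0, 0.7, 0.98, 0.17, 0, 0, 0, 0, 0.7, 0, 0, 0, 0, 0, 0, 0.7, 0, 0, 0, 0, 0, 0, 0.7],
)

```text
clock: 8.57
eef_pos: [586.4, -91.8, 1.2]
eef_rot: [3.14, -0.784, 0.178]
wrist_force: [-0.5, 0.4, -1.1]
finger_gap: 50.0
finger_force: 30.0
```

```bash
python3 go.py 634 -84 2 10
```

```text
t 8.57 pos [586.4 -91.8   1.2] q [-0.41  0.45  2.1   1.8   0.42 -0.69] F [-0.5  0.4 -1.1] gap 50.0 gf 30.0
to go cm [4.76 0.78 0.08] rot [ 0.0014 -0.0007 -0.0019]
```

jog_arm(
  rows=[0.8, 0.14, 0, 0, 0, 0, 0.7, 0.8, 0.14, 0, 0, 0, 0, 0.7, 0.8, 0.14, 0, 0, 0, 0, 0.7, 0.8, 0.14, 0, 0, 0, 0, 0.7, 0.8, 0.14, 0, 0, 0, 0, 0.7, 0.5, 0.1, 0, 0, 0, 0, 0.7, 0, 0, 0, 0, 0, 0, 0.7, 0, 0, 0, 0, 0, 0, 0.7],
)

```text
clock: 9.23
eef_pos: [631.1, -84.1, 1.1]
eef_rot: [3.14, -0.784, 0.177]
wrist_force: [0.7, -0.2, -0.3]
finger_gap: 50.2
finger_force: 30.0
```

```bash
python3 go.py 634 -84 2 10
python3 - <<'E'
from h import *
a,_,_=cap('scene');b,d,m=cap('top');np.savez('top2.npz',b=b,d=d)
cv2.imwrite('pics/a4.png',np.hstack([cv2.resize(a[150:290,290:430],(400,400)),cv2.resize(b[140:240,310:410],(400,400))]))
E
```

```text
t 9.23 pos [631.1 -84.1   1.1] q [-0.36  0.51  1.99  1.74  0.37 -0.58] F [ 0.7 -0.2 -0.3] gap 50.2 gf 30.0
to go cm [0.29 0.01 0.09] rot [ 0.0012 -0.0009 -0.0012]
```

View pics/a4.png

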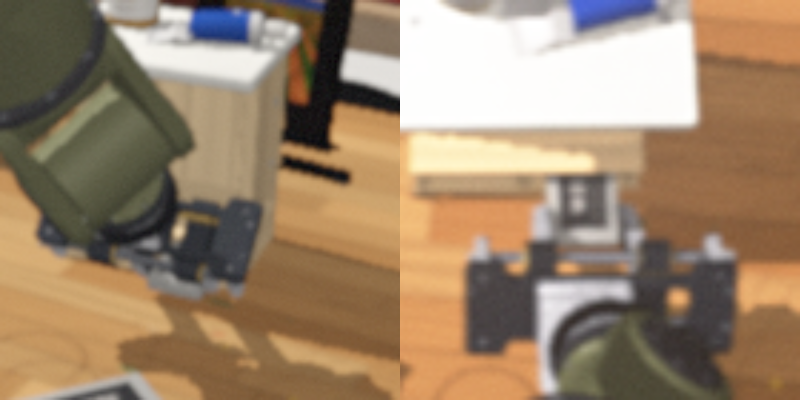

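The view shows the tin with about two thirds of its length in the right bay (top crop 585,205), with the fingers just short of the foot. I lower it to the floor, release and draw back.

jog_arm(
  rows=[0, 0, -0.15, 0, 0, 0, 0.7, 0, 0, -0.15, 0, 0, 0, 0.7, 0, 0, 0, 0, 0, 0, 0.7],
)

```text
clock: 9.58
eef_pos: [630.8, -84.4, -2.1]
eef_rot: [3.14, -0.784, 0.176]
wrist_force: [0.1, -0.7, -1.3]
finger_gap: 50.6
finger_force: 30.0
```

jog_arm(
  rows=[0, 0, 0, 0, 0, 0, 0.25, 0, 0, 0, 0, 0, 0, 0.25, 0, 0, 0, 0, 0, 0, 0.25, 0, 0, 0, 0, 0, 0, 0.25, -0.98, -0.17, 0, 0, 0, 0, 0.25, -0.98, -0.17, 0, 0, 0, 0, 0.25, -0.98, -0.17, 0, 0, 0, 0, 0.25, -0.98, -0.17, 0, 0, 0, 0, 0.25, -0.98, -0.17, 0, 0, 0, 0, 0.25, -0.98, -0.17, 0, 0, 0, 0, 0.25, 0, 0, 0, 0, 0, 0, 1, 0, 0, 0, 0, 0, 0, 1, 0, 0, 0, 0, 0, 0, 1, 0, 0, 0, 0, 0, 0, 1, 0, 0, 0, 0, 0, 0, 1, 0, 0, 0, 0, 0, 0, 1, 0, 0, 0, 0, 0, 0, 1, 0, 0, 0, 0, 0, 0, 1],
)

```text
clock: 11.08
eef_pos: [572.3, -94.4, -1.7]
eef_rot: [3.14, -0.784, 0.177]
wrist_force: [0.0, -0.6, 0.1]
finger_gap: 20.7
finger_force: 0.0
```

```bash
python3 go.py 634 -84 -2 10
python3 - <<'E'
from h import *
from scipy.spatial.transform import Rotation as Ro
b,d,m=cap('top');a,_,_=cap('scene')
cv2.imwrite('pics/a5.png',np.hstack([cv2.resize(a[150:290,290:430],(400,400)),cv2.resize(b[140:240,310:410],(400,400))]))
P=pts(d,m);s=manip.read_state();R=Ro.from_euler('xyz',s['eef_rot'])
L=R.inv().apply((P-s['eef_pos']).reshape(-1,3)).reshape(P.shape)
k=(abs(L[...,1])<16)&(abs(L[...,0])<13)&(L[...,2]>-110)&(L[...,2]<10)
for lo in range(-70,10,5):
    j=k&(L[...,2]>=lo)&(L[...,2]<lo+5)
    if j.any(): print(lo,j.sum(),np.median(L[j][:,:2],0).round(0),np.median(P[j],0).round(0))
E
```

```text
t 11.08 pos [572.3 -94.4  -1.7] q [-0.43  0.44  2.13  1.82  0.43 -0.74] F [ 0.  -0.6  0.1] gap 20.7 gf 0.0
to go cm [ 6.17  1.04 -0.03] rot [ 0.0012 -0.0007 -0.001 ]
-70 5 [-3. 12.] [ 526. -115.   43.]
-65 7 [ 6. 12.] [ 532. -113.   47.]
-60 5 [  8. -13.] [536. -88.  45.]
-55 3 [ 7. -9.] [540. -91.  40.]
-50 3 [  8. -12.] [545. -88.  36.]
-45 5 [ 7. -9.] [547. -90.  33.]
-40 5 [ 6. -8.] [549. -90.  28.]
-35 6 [ 4. 12.] [ 555. -110.   24.]
-30 2 [ 6. 14.] [ 561. -111.   22.]
-25 1 [  5. -13.] [557. -84.  19.]
-20 2 [-11.   4.] [ 554. -102.    3.]
-15 9 [-9.  0.] [558. -98.   1.]
-10 23 [-5.  3.] [564. -99.  -1.]
-5 21 [-0.  3.] [570. -99.   0.]
0 23 [ 3. -2.] [576. -92.  -1.]
5 24 [8. 1.] [583. -93.  -2.]
```

View pics/a5.png

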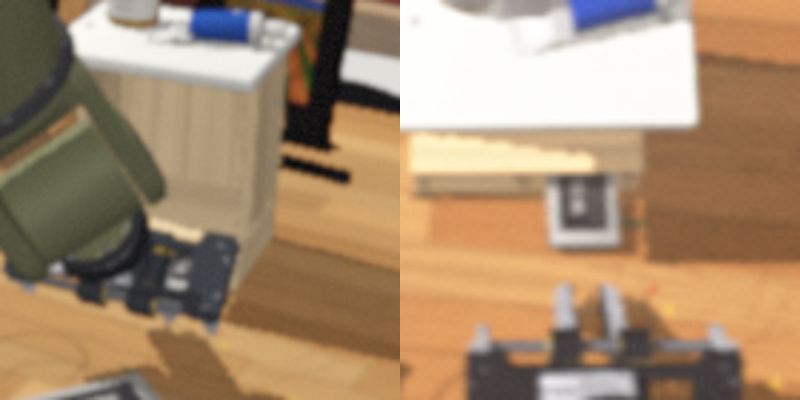

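The view shows the tin resting in the bay with its near end sticking out (top crop 585,230); the gripper is clear and closing. I shut the fingers, lower 9 mm so that the tips' leading edge meets the tin's end face, and push.

jog_arm(
  rows=[0, 0, -0.45, 0, 0, 0, 1, 0, 0, -0.4, 0, 0, 0, 1, 0, 0, 0, 0, 0, 0, 1, 0.7, 0.12, 0, 0, 0, 0, 1, 0.7, 0.12, 0, 0, 0, 0, 1, 0.7, 0.12, 0, 0, 0, 0, 1, 0.7, 0.12, 0, 0, 0, 0, 1, 0.7, 0.12, 0, 0, 0, 0, 1, 0.7, 0.12, 0, 0, 0, 0, 1, 0.7, 0.12, 0, 0, 0, 0, 1, 0, 0, 0, 0, 0, 0, 1, 0, 0, 0, 0, 0, 0, 1],
)

```text
clock: 12.18
eef_pos: [621.6, -85.9, -10.2]
eef_rot: [3.14, -0.785, 0.177]
wrist_force: [0.6, -0.9, 1.3]
finger_gap: 0.5
finger_force: 0.6
```

```bash
python3 go.py 649 -81.3 -10.5 10
python3 - <<'E'
from h import *
m={k:np.array(v,float) for k,v in manip.camera_model('top').items()}
b,d,m=cap('top');a,_,_=cap('scene')
cv2.imwrite('pics/a6.png',np.hstack([cv2.resize(a[170:270,300:400],(400,400)),cv2.resize(b[160:220,330:390],(400,400))]))
E
```

```text
t 12.18 pos [621.6 -85.9 -10.2] q [-0.37  0.52  2.01  1.82  0.39 -0.68] F [ 0.6 -0.9  1.3] gap 0.5 gf 0.6
to go cm [ 2.74  0.46 -0.03] rot [ 0.0013 -0.0005 -0.0013]
```

View pics/a6.png

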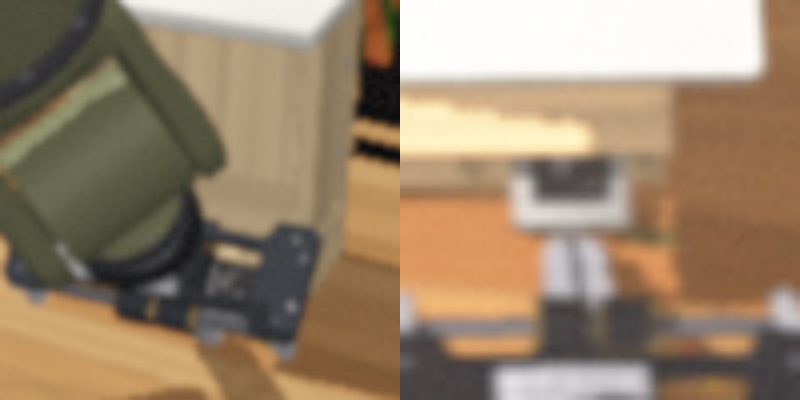

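The view shows the tips on the middle of the tin's end face (top crop 575,230), with the tin further in. I keep pushing, then slow down towards the stop.

jog_arm(
  rows=[0.5, 0.09, 0, 0, 0, 0, 1, 0.5, 0.09, 0, 0, 0, 0, 1, 0.5, 0.09, 0, 0, 0, 0, 1, 0.4, 0.07, 0, 0, 0, 0, 1, 0.3, 0.05, 0, 0, 0, 0, 1, 0, 0, 0, 0, 0, 0, 1, 0, 0, 0, 0, 0, 0, 1],
)

```text
clock: 12.87
eef_pos: [643.5, -82.1, -10.1]
eef_rot: [3.14, -0.785, 0.177]
wrist_force: [0.7, -0.2, 0.4]
finger_gap: 0.3
finger_force: 0.5
```

jog_arm(
  rows=[0.2, 0.035, 0, 0, 0, 0, 1, 0, 0, 0, 0, 0, 0, 1],
)

```text
clock: 13.03
eef_pos: [645.4, -81.9, -10.2]
eef_rot: [3.14, -0.785, 0.177]
wrist_force: [-1.4, 0.2, 0.9]
finger_gap: 0.7
finger_force: 0.7
```

jog_arm(
  rows=[0.2, 0.035, 0, 0, 0, 0, 1, 0, 0, 0, 0, 0, 0, 1],
)

```text
clock: 13.2
eef_pos: [647.5, -81.5, -10.1]
eef_rot: [3.14, -0.785, 0.177]
wrist_force: [-1.1, -0.1, 1.3]
finger_gap: 0.4
finger_force: 0.7
```

jog_arm(
  rows=[0.2, 0.035, 0, 0, 0, 0, 1, 0, 0, 0, 0, 0, 0, 1],
)

```text
clock: 13.37
eef_pos: [649.4, -81.1, -10.2]
eef_rot: [3.14, -0.784, 0.177]
wrist_force: [-1.7, -0.6, 2.1]
finger_gap: 0.6
finger_force: 1.5
```

jog_arm(
  rows=[0.15, 0.025, 0, 0, 0, 0, 1, 0, 0, 0, 0, 0, 0, 1],
)

```text
clock: 13.53
eef_pos: [650.3, -81.0, -10.5]
eef_rot: [3.14, -0.784, 0.176]
wrist_force: [-11.5, -1.1, 7.1]
finger_gap: 0.4
finger_force: 7.1
```

```bash
python3 go.py 649 -81.3 -10.5 10
```

```text
t 13.53 pos [650.3 -81.  -10.5] q [-0.34  0.56  1.94  1.77  0.36 -0.59] F [-11.5  -1.1   7.1] gap 0.4 gf 7.1
to go cm [-0.13 -0.03  0.  ] rot [ 0.0014 -0.0017 -0.0006]
```

jog_arm(
  rows=[0.1, 0.02, 0, 0, 0, 0, 1, 0, 0, 0, 0, 0, 0, 1],
)

```text
clock: 13.7
eef_pos: [650.6, -80.9, -10.7]
eef_rot: [3.14, -0.783, 0.176]
wrist_force: [-23.5, -1.8, 14.1]
finger_gap: 0.7
finger_force: 12.3
```

jog_arm(
  rows=[-0.5, -0.09, 0, 0, 0, 0, 1, -1, -0.17, 0, 0, 0, 0, 1, -2, -0.35, 0, 0, 0, 0, 1, -2.5, -0.44, 0.5, 0, 0, 0, 1, -2.5, -0.44, 1.5, 0, 0, 0, 1, -2.5, -0.44, 2, 0, 0, 0, 1, -2.5, -0.44, 2, 0, 0, 0, 1, -2.5, -1, 2, 0, 0, 0, 1, -2.0, -2, 2, 0, 0, 0, 1, -1, -3, 2, 0, 0, 0, 1, 0, -3.5, 1, 0, 0, 0, 1, 0, -3.5, 0, 0, 0, 0, 1, 0, -3.5, 0, 0, 0, 0, 1, 0, -3.5, 0, 0, 0, 0, 1, 0, -3.5, 0, 0, 0, 0, 1, 0, -3, 0, 0, 0, 0, 1, 0, 0, 0, 0, 0, 0, 1],
)

```text
clock: 15.12
eef_pos: [461.5, -374.1, 119.8]
eef_rot: [3.138, -0.785, 0.175]
wrist_force: [0.6, 0.1, 0.2]
finger_gap: 0.6
finger_force: 0.0
```

Run:
```python
from h import *
b,d,m=cap('top');a,da,ma=cap('scene')
print(manip.read_state()['eef_pos'])
cv2.imwrite('pics/a7.png',np.hstack([cv2.resize(a[140:260,290:410],(400,400),interpolation=2),cv2.resize(b[100:200,300:400],(400,400),interpolation=2)]))
P=pts(da,ma);u=np.array([.985,.174]);v=np.array([-.174,.985])
q=P[...,:2]-[634,-84];s=q@u;l=q@v
k=(abs(l)<30)&(P[...,2]>4)&(P[...,2]<34)&(s<110)&(s>-50)
print('front bay pts s,z:',k.sum());Q=np.c_[s[k],l[k],P[k][:,2]];
for lo in range(-5,40,5):
    j=(Q[:,0]>=lo)&(Q[:,0]<lo+5)
    if j.any(): print(lo,j.sum(),Q[j].mean(0).round(1))
```

```text
[ 461.5001078  -369.72425932  119.20623403]
front bay pts s,z: 233
0 15 [ 3.6 -1.4 12.5]
5 90 [ 7.2 -0.5 12.2]
10 32 [11.9 -3.6 14.8]
15 26 [17.8 -1.4 17.3]
20 17 [22.7 -5.5 17.4]
25 20 [28.2 -8.8 16.7]
30 20 [32.6  1.7 19.6]
35 10 [37.  -3.1 19. ]
```

View pics/a7.png

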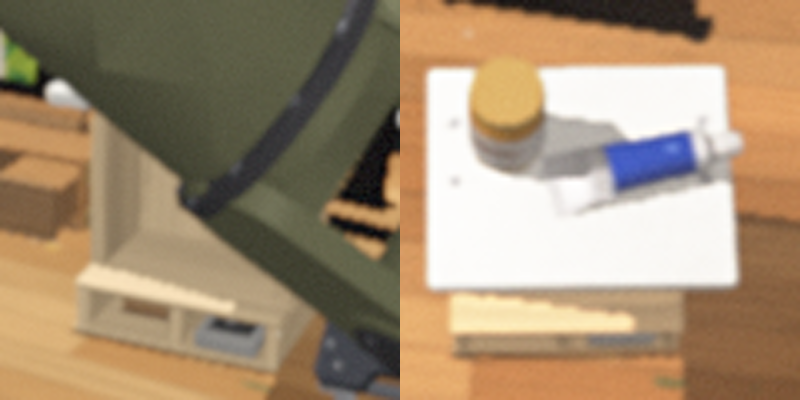

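The view shows the tin lying flat inside the right bay's mouth (scene crop 230,335); the block and the things on the shelf are unmoved. The push met a hard stop at 23 N and the arm is clear.

```bash
python3 -c "
from cell import manip
print(manip.sign_off())"
```

```text
the job is handed in; nothing more can be done
None
```

The 50 x 110 mm tin lies flat in the tidy's empty right bay, pushed home against the back stop; the stapler, sanding block, jar and tube were not touched, and the job was handed in after about 15 s of robot time.

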